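Rock the sorting gate over and feed the passed blanks

ROBOT

A 6-joint arm with a two-finger parallel gripper is mounted at the origin on the work surface. World frame = base frame: x ahead of the robot, y to its left, z up, the work surface at z = 0. Lengths are in mm, angles in rad, forces in N, time in s.
With the tool pointing down it reaches from about 275 to 1000 mm from the base axis. Payload 8.4 kg.
Tool frame: the origin (TCP) lies between the finger pads; the fingertips stand 22 mm ahead of it and the grasp point (between the pads) lies 3 mm ahead of it; z points along the fingers, y is the line along which they close (so a half turn about z gives the same grasp; the last joint's range is limited). The gripper opens to 85 mm and grips with 20 to 120 N. Pads are 22 mm wide; open, the fingers measure 114 mm over their backs; the gripper's body (76 mm by 85 mm) begins 54 mm behind the grasp point. The pads swing forward as they close: fully open they stand 13 mm farther back than shut.
Start: joints at [-1.308, 0.353, 1.633, -0, 1.155, -0.002], TCP at [163.571, -603.219, 253.281] pointing down, gripper open.
Joint ranges: [-2.63, 2.63], [-0.92, 2.1], [0.06, 2.66], [-1.3, 4.44], [0, 2.69], [-3.02, 3.02]. Speed limits (rad/s): [2.22, 2.22, 2.79, 3.14, 3.14, 3.14].

INTERFACE

Orientations are given as [roll, pitch, yaw] about the fixed x, y, z axes, in that order (R = Rz(yaw) Ry(pitch) Rx(roll)).
In Python, from rig import r, grab_frame gives the robot as it stands.
- The arm moves only by the shell command python3 -m inch 'ROWS' [FORCE]. ROWS is JSON, a list of rows, each a list of 7 numbers: the turn, a rotation vector about the tool's x, y, z as a fraction of full scale, then the shift along the tool's x, y, z as a fraction of full scale, then the closure, from 0 (fully open) to 1 (shut). In form: [[rx, ry, rz, dx, dy, dz, fingers], ...]. A call has 1 to 8 rows; each row shifts and turns the commanded pose from where the row before left it, along the tool's axes as they then stand; what a row does not reach is not made up. Full scale, the value 1, is 2.5 cm for a shift and pi rad for a turn. A row lasts 1/12 s, in which the tool goes at most 41.7 mm and 7.16 degrees, less where a joint would pass 70% of its speed; a pose out of reach is approached as far as the arm can. A call with a number of a shift or a turn outside -1 to 1 is refused whole. A call with a gripper value outside its range is refused whole. The fingers move at their own pace and stop on an object; FORCE is the grip in N (left out, the last holds). Time passes only in rows, so rows that do not move let the fingers close. It gives the time, the measured TCP pose, the force, the opening and the grip force at its end, in the units of the state.
- r.sense(): the state, without advancing time (a new reading comes with each control period).
- grab_frame(name): name is "scene" or "top"; returns a dict with "pixels" (480x640x3 uint8, red, green, blue), "z_map" (480x640 float32, mm along the optical axis (not along the pixel's ray), 0 where there is no reading), "vertical_fov" (degrees; the focal length in pixels is half the picture's height over the tangent of half this angle, whatever the lens; pixels are square), "cx", "cy" (the principal point, pixels), "cam_to_world" (4x4, takes a point from camera to world coordinates). Camera axes: x right, y down, z forward; pixel columns grow to the right and rows downward; lengths in mm; the calibration is good to about 2 mm. A picture is of the moment at which its call begins.
- r.sign_off(): hands the job in; it is judged then, once.
The state is a dict: "clock": time; "qpos": joint angles; "qvel": joint speeds; "joint_efforts": joint torques, N m; "eef_pos": TCP position; "tcp_rot": TCP orientation; "contact_force": force on the tool from outside, world axes, zero at the start; "wrist_torque": the same for the moment, N m; "opening": opening from 0.0 (shut) to 1.0 (fully open); "grasp_force": force on a finger pad.
Only numpy, scipy, OpenCV 4.12 (cv2) and the standard library are available. Lean on these libraries where they do the work, as an engineer would, in place of code of your own. Each camera call takes 0.05 s, during which the arm holds its last target. There are 200 camera calls.

TASK

The two round brass blanks waiting on the inspection deck have passed, but the seesaw gate below the chute still leads to the heaped reject pan. With the fingertips, press down the raised end of the gate so that it rocks right over to the empty pan's side, then push both blanks along the deck into the chute so that they run down into the empty pan. Only push: pick nothing up, and do not disturb the gauges and tools standing about.

Things in the scene. Friction and masses are not known exactly. Their poses are not given: they have to be found in the camera images.
- station: Fixed stand. Origin on the bench top (z = 0) under the middle of the gate's pivot; x: the way the blanks run off the deck, away from the robot, up to 0.3 rad askew; y: towards the heaped pan. Outlet chutes lead from below each gate end (y +-97 mm) into the pans (y +-166 mm). Blanks slide easily on deck, chutes and gate (friction about 0.2).
- deck_middle (a point): Middle of the flat sheet-metal deck, on its surface, 225 mm above the bench, at station x -160 mm. The deck is 120 mm (x) by 230 mm (y), open at the robot-side edge, 12 mm high lips at the sides and chute edge. Two 12 mm high rails narrow from 150 mm apart at station x -160 mm to 78 mm at the chute's mouth.
- deck_mouth (a point): Middle of the deck edge where the feed chute begins (station x -100 mm), on the deck's surface. A blank whose centre is pushed past it tips and slides by itself. The chute, 78 mm wide inside with walls 23 mm high, falls at 35 degrees and ends at station x -32 mm, over the middle of the gate.
- gate (a joint): Seesaw gate: level pivot along the station's x, 145 mm above the bench. Angle in rad: -0.35 = on its stop, heaped pan's end down, empty pan's end up (as found); 0 = level; +0.35 = on its other stop, empty pan's end down. An over-centre weight makes it fall to whichever side of level it is on and stay there; about 1 N pressed down at the raised end rocks it.
- gate_middle (a point): Middle of the gate's trough, on its floor, 12 mm above the pivot axis. Trough 220 mm long (station y), 80 mm wide inside (x); back wall 32 mm high at the far side; front lips 10 mm high, only beyond 50 mm from the middle. The weight stands behind the back wall (station x 57 to 87 mm, top 90 mm above the pivot), leaning with the gate.
- gate_end_right (a point): Point on the trough's floor at the empty pan's end, on its middle line, 10 mm from the end: raised about 191 mm above the bench as found, about 122 mm when rocked over.
- gate_end_left (a point): The same point at the heaped pan's end of the trough.
- blank_a: Loose brass blank, a disc 34 mm across and 10 mm thick, 77 g, lying flat on the deck. Origin at the centre of its underside; its axis is z.
- blank_b: The other blank, identical to blank_a, lying beside it on the deck.
- pan_empty: Fixed open sheet-metal pan 170 x 150 mm and 55 mm high (3 mm walls), empty, standing on the bench under the outlet at the station's -y side, its middle 225 mm from the pivot. Origin at the centre of its underside, axes as the station's. An identical pan heaped with brass rejects stands at the +y side.
- plug_gauge: Bystander: steel plug gauge standing in a back corner of the deck, 22 mm across, 46 mm tall. Origin at the centre of its underside.
- vee_block: Bystander: small steel vee block in the other back corner of the deck, 26 x 24 x 24 mm. Origin at the centre of its underside.
- punch_a: Bystander: turned steel punch standing on the bench beside the deck, 44 mm across, 78 mm tall. Origin at the centre of its underside.
- punch_b: Bystander: turned steel punch standing on the bench at the other side of the deck, 40 mm across, 74 mm tall. Origin at the centre of its underside.
- hammer: Bystander: hammer lying on the bench at the heaped pan's side, 260 mm long. Origin under its middle.
- spanner: Bystander: spanner lying on the bench at the empty pan's side, 180 mm long. Origin under its middle.
- screwdriver: Bystander: screwdriver lying on the bench on the far side of the gate, 200 mm long. Origin under its middle.

How it is judged (in metres and radians):
On the way:
1. the gate is rocked over onto its empty-pan stop while both blanks still wait on the deck (value of joint gate above 0.3 rad and height (world z) of each of blank_a, blank_b above 0.2 m), for 0.2 s.
At the end, for the whole second after the job is handed in: The gate rests on its empty-pan stop (within 0.05 rad of 0.35), and both blanks lie at rest inside the empty pan, below its rim (value of joint gate above 0.3 rad and x of blank_a in the frame of pan_empty between -0.085 and 0.085 m and y of blank_a in the frame of pan_empty between -0.075 and 0.075 m and height (world z) of each of blank_a, blank_b below 0.045 m and x of blank_b in the frame of pan_empty between -0.085 and 0.085 m and y of blank_b in the frame of pan_empty between -0.075 and 0.075 m and linear speed of each of blank_a, blank_b below 0.02 m/s); the robot touches nothing.
It fails at once if a blank was lifted (its underside more than 15 mm above the deck) (height (world z) of any of blank_a, blank_b above 0.24 m).
It fails at once if a blank was carried or put into the pan by hand (touched by the fingers below the gate) ((contact force between the fingers and blank_a above 0.5 N and height (world z) of blank_a below 0.11 m) or (contact force between the fingers and blank_b above 0.5 N and height (world z) of blank_b below 0.11 m)).
It fails at once if a blank ran to the reject side ((y of blank_a in the frame of station above 0.06 m and height (world z) of blank_a below 0.2 m) or (y of blank_b in the frame of station above 0.06 m and height (world z) of blank_b below 0.2 m)).
It fails at once if a gauge, punch or tool standing about was moved by more than 25 mm (distance of any of plug_gauge, vee_block, punch_a, punch_b, hammer, spanner, screwdriver from where it was at the start of the episode above 0.025 m).
It also fails if it takes over 59 s, if anything falls off the work surface, if the arm or the gripper's body presses on something with over 40 N, if the wrist force passes 120 N, or if a joint passes its speed limit or range.

## Working session

There is one attempt and no reset: what is moved stays moved. The work goes in short steps, Python scripts to look and compute and a shell command to move; the robot and the scene stay as the last step left them, time stands still between calls to the robot, and variables do not carry over. Pictures are saved under pics/ and viewed, at most 10 in all, crops included, and the job is handed in when it is done.

```bash
ls; mkdir -p pics; cat > h.py <<'E'
import numpy as np, cv2
from rig import r, grab_frame
def shot(n,f):
    d=grab_frame(n); cv2.imwrite(f'pics/{f}.png',d['pixels'][:,:,::-1]); np.savez(f'pics/{f}.npz',**{k:np.array(v) for k,v in d.items()}); return d
def world(d,u,v,z=None):
    f=240/np.tan(np.radians(float(d['vertical_fov']))/2)
    T=np.array(d['cam_to_world']); ray=np.array([(u-d['cx'])/f,(v-d['cy'])/f,1.])
    if z is None: s=np.median(d['z_map'][int(v)-1:int(v)+2,int(u)-1:int(u)+2])
    else: s=(z-T[2,3])/(T[:3,:3]@ray)[2]
    return T[:3,:3]@(ray*s)+T[:3,3]
E
python3 - <<'E'
from h import *
for n in('scene','top'):
    d=shot(n,n+'1'); print(d['vertical_fov'],d['cx'],d['cy'],np.array(d['cam_to_world']).round(3).tolist())
print(r.sense())
E
```

```text
pics
46.03202355246832 315.7301914344564 239.00813125380586 [[0.142, 0.682, -0.718, 1690.347], [0.99, -0.103, 0.098, -124.569], [-0.007, -0.724, -0.689, 1163.653], [0.0, 0.0, 0.0, 1.0]]
56.94394671750936 317.89227527171994 244.8439587002063 [[0.042, -0.978, 0.205, 392.481], [-0.999, -0.043, 0.002, 22.926], [0.007, -0.204, -0.979, 1165.587], [0.0, 0.0, 0.0, 1.0]]
{'clock': 0.1, 'qpos': array([-1.30841340e+00,  3.53577904e-01,  1.63406090e+00, -5.66878807e-06,
        1.15520152e+00, -2.37035466e-03]), 'qvel': array([ 0.00032566, -0.00173291, -0.00123466,  0.0002614 ,  0.0018087 ,
        0.0008956 ]), 'joint_efforts': array([ 1.37327595e-03, -6.06355476e+01, -3.42817640e+01,  1.41393512e-04,
        3.92085043e-03, -5.36505786e-05]), 'eef_pos': array([ 163.45670174, -602.8313567 ,  252.63686607]), 'tcp_rot': array([-3.14034498e+00,  2.22595229e-06,  2.64755575e-01]), 'contact_force': array([-1.01234098,  0.08877144, -0.5059705 ]), 'wrist_torque': array([-0.00466938, -0.02025461, -0.03958769]), 'grasp_force': 0.0, 'opening': 0.9980389318833396}
```

View pics/scene1.png

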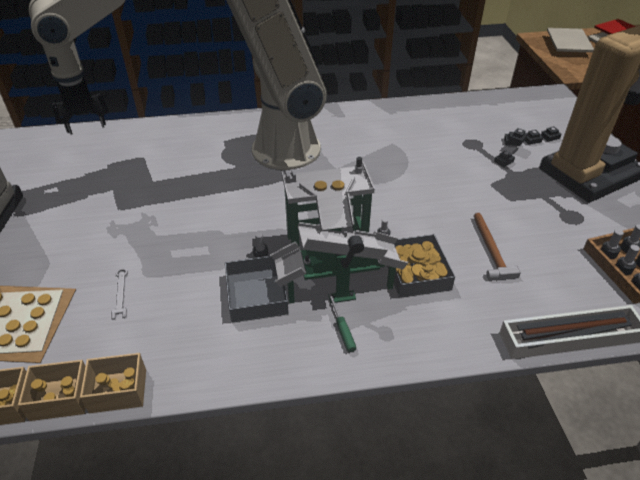

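View pics/top1.png

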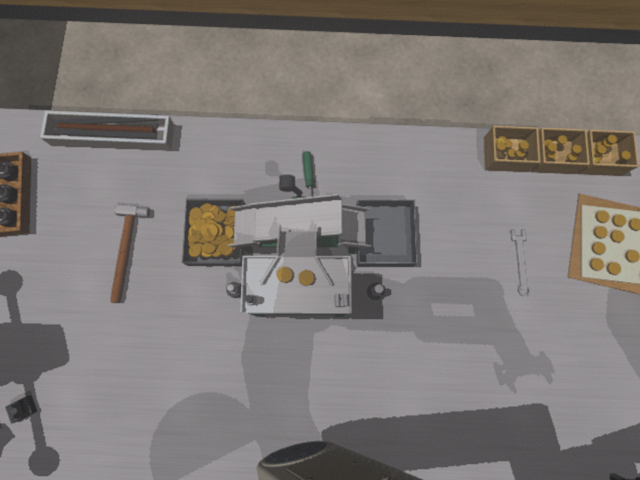

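The scene view shows the station left of the hammer. In the top view the deck is about (243–352, 255–315), the blanks are at (285,274) and (306,278), and the raised gate end is near (340,215). I'll enlarge that part.

```bash
python3 - <<'E'
from h import *
im=cv2.imread('pics/top1.png')[180:330,220:420]
cv2.imwrite('pics/crop1.png',cv2.resize(im,None,fx=4,fy=4,interpolation=cv2.INTER_CUBIC))
E
```

```text
(no output)
```

View pics/crop1.png

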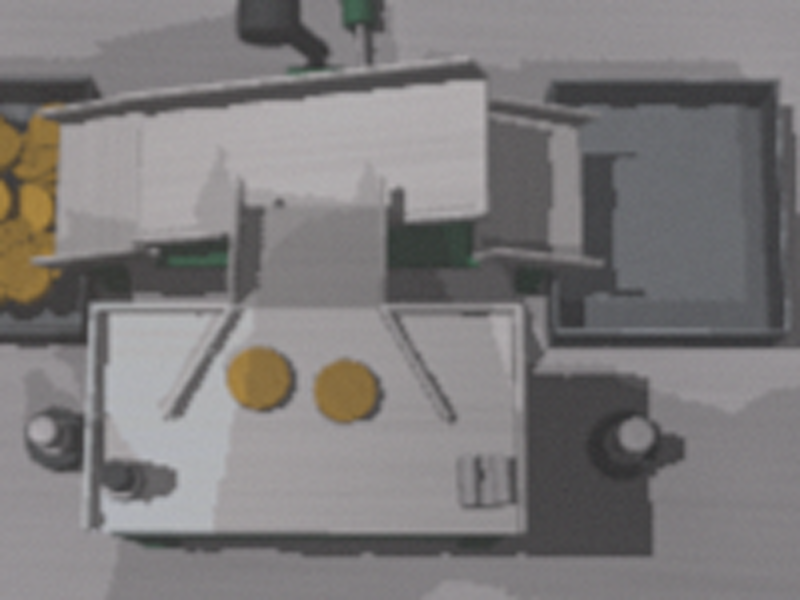

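The crop shows the blanks at crop (259,379) and (347,390), the deck lip corners at (90,304) and (525,304), and the raised gate end edge at x≈487 from (487,82) to (487,215). The plug gauge is at (122,478) and the vee block at (487,480).

```bash
python3 - <<'E'
from h import *
d=dict(np.load('pics/top1.npz'))
w=lambda u,v,z=None: world(d,220+u/4,180+v/4,z).round(1)
P={}
for n,u,v,z in [('blA',259,379,235),('blB',347,390,235),('lipL',90,304,237),('lipR',525,304,237),('nearL',105,530,225),('nearR',525,533,225),('mouthL',237,305,225),('mouthR',383,305,225),('chuteEndL',240,180,201),('chuteEndR',384,190,201),('endbackfloor',487,88,None),('endfront',487,215,195),('panTL',550,82,55),('panTR',778,82,55),('panBR',785,338,55),('panBL',550,338,55)]:
    P[n]=w(u,v,z); print(n,P[n],w(u,v))
for u,v in [(470,150),(450,150),(470,180),(470,120),(300,390),(300,450),(122,475),(487,470),(480,68),(265,20)]: print(u,v,w(u,v))
E
```

```text
blA [519.3  91.9 235. ] [519.2  91.9 235.7]
blB [515.4  45.1 235. ] [515.4  45.1 235. ]
lipL [555.3 183.9 237. ] [589.  217.3  44.7]
lipR [565.3 -47.6 237. ] [609.2 -65.5   1.4]
nearL [437.3 168.9 225. ] [437.4 169.2 222.8]
nearR [445.2 -51.8 225. ] [457.7 -69.5   1.7]
mouthL [560.3 106.8 225. ] [560.3 106.8 225. ]
mouthR [563.7  28.1 225. ] [562.8  28.1 229.6]
chuteEndL [635.8 111.6 201. ] [650.2 116.8 143.9]
chuteEndR [633.6  30.5 201. ] [640.2  30.7 174.7]
endbackfloor [699.3 -26.  190. ] [699.3 -26.  190. ]
endfront [623.2 -28.  195. ] [623.7 -28.2 192.7]
panTL [747.7 -73.8  55. ] [749.2 -74.3  50.2]
panTR [ 754.3 -223.3   55. ] [ 771.8 -235.2    1.5]
panBR [ 584.4 -227.3   55. ] [ 593.7 -239.4    1.5]
panBL [577.9 -77.9  55. ] [584.2 -81.3  17.6]
470 150 [661.8 -17.4 190.6]
450 150 [662.4  -6.1 186.9]
470 180 [644.2 -18.  190.4]
470 120 [679.3 -16.8 191.6]
300 390 [515.8  70.5 224.1]
300 450 [483.7  68.7 225. ]
122 475 [462.8 155.2 271.2]
487 470 [476.  -29.9 239.7]
480 68 [708.1 -21.1 199.2]
265 20 [720.4 100.4 230.7]
```

The station yaw is about 0.044 rad with its origin near (662, 72). The raised gate end is at about (664, -20, 191). Next I turn the tool into line with the station, raise it and shut the fingers, then carry it over to the gate end.

```bash
python3 -m inch '[[0,0,0.035,0,0,-1,1],[0,0,0.035,0,0,-1,1],[0,0,0,0.87,-0.93,0,1],[0,0,0,0.87,-0.93,0,1],[0,0,0,0.87,-0.93,0,1],[0,0,0,0.87,-0.93,0,1],[0,0,0,0.87,-0.93,0,1],[0,0,0,0.87,-0.93,0,1]]' 
python3 -m inch '[[0,0,0,0.87,-0.93,0,1],[0,0,0,0.87,-0.93,0,1],[0,0,0,0.87,-0.93,0,1],[0,0,0,0.87,-0.93,0,1],[0,0,0,0.87,-0.93,0,1],[0,0,0,0.87,-0.93,0,1],[0,0,0,0.87,-0.93,0,1],[0,0,0,0.87,-0.93,0,1]]'
```

```text
clock: 0.77
eef_pos: [288.3, -456.5, 303.0]
tcp_rot: [-3.141, 0.0, 0.045]
contact_force: [-0.5, -1.0, -0.7]
opening: 0.005
grasp_force: 0.0
clock: 1.43
eef_pos: [453.8, -262.9, 303.1]
tcp_rot: [-3.141, 0.0, 0.045]
contact_force: [-0.5, -0.9, -0.0]
opening: 0.001
grasp_force: 0.0
```

```bash
python3 -m inch '[[0,0,0,0.9,-0.95,0,1],[0,0,0,0.9,-0.95,0,1],[0,0,0,0.9,-0.95,0,1],[0,0,0,0.9,-0.95,0,1],[0,0,0,0.9,-0.95,0,1],[0,0,0,0.9,-0.95,0,1],[0,0,0,0.9,-0.95,0,1],[0,0,0,0.9,-0.95,0,1]]' 
python3 -m inch '[[0,0,0,0.8,-0.85,0,1],[0,0,0,0.8,-0.85,0,1],[0,0,0,0,0,1,1],[0,0,0,0,0,0.8,1],[0,0,0,0,0,0,1]]'
python3 -c "
from h import *
for n in('scene','top'):
    shot(n,n+'2')
a=cv2.imread('pics/scene2.png')[140:340,200:460];b=cv2.imread('pics/top2.png')[160:360,200:460]
cv2.imwrite('pics/c2.png',cv2.resize(np.hstack([a,b]),None,fx=1.53,fy=1.53,interpolation=cv2.INTER_CUBIC))"
```

```text
clock: 2.1
eef_pos: [625.1, -65.0, 302.9]
tcp_rot: [-3.142, 0.001, 0.045]
contact_force: [1.5, 0.5, 0.0]
opening: -0.0
grasp_force: 0.0
clock: 2.52
eef_pos: [660.3, -21.5, 253.5]
tcp_rot: [-3.141, 0.007, 0.046]
contact_force: [-0.8, 0.1, 0.1]
opening: 0.002
grasp_force: 0.0
```

View pics/c2.png

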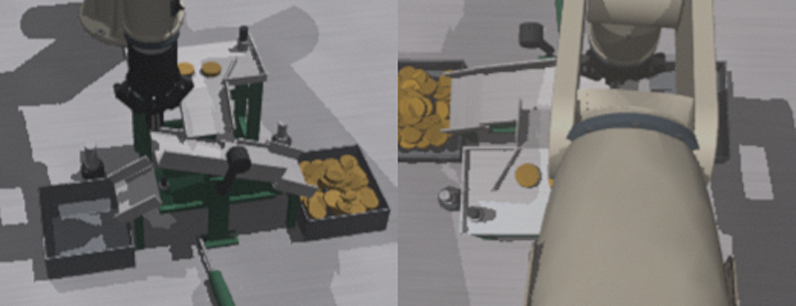

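The fingertips hang over the raised end, inside the back wall at left crop (155,105), clear of the chute. Now I press down.

```bash
python3 -m inch '[[0,0,0,0,0,0.6,1],[0,0,0,0,0,0.6,1],[0,0,0,0,0,0.3,1],[0,0,0,0,0,0.3,1],[0,0,0,0,0,0.3,1]]'; python3 -m inch '[[0,0,0,0,0,0.3,1],[0,0,0,0,0,0.3,1],[0,0,0,0,0,0.3,1],[0,0,0,0,0,0.3,1]]'
```

```text
clock: 3.03
eef_pos: [663.1, -22.6, 206.7]
tcp_rot: [3.141, -0.002, 0.044]
contact_force: [0.1, 0.1, 1.3]
opening: 0.001
grasp_force: 0.5
clock: 3.37
eef_pos: [662.5, -22.2, 175.2]
tcp_rot: [-3.142, -0.0, 0.045]
contact_force: [-0.4, -0.1, 0.6]
opening: -0.003
grasp_force: 0.1
```

```bash
python3 -m inch '[[0,0,0,0,0,0.3,1],[0,0,0,0,0,0.3,1],[0,0,0,0,0,0.2,1],[0,0,0,0,0,0,1],[0,0,0,0,0,0,1],[0,0,0,0,0,0,1]]'; python3 -c "
from h import *
shot('scene','scene3')
a=cv2.imread('pics/scene3.png')[140:340,200:460]
cv2.imwrite('pics/c3.png',cv2.resize(a,None,fx=2,fy=2,interpolation=cv2.INTER_CUBIC))"
```

```text
clock: 3.87
eef_pos: [662.8, -22.3, 156.1]
tcp_rot: [3.142, -0.0, 0.045]
contact_force: [-0.1, 0.4, 0.1]
opening: 0.0
grasp_force: 0.0
```

View pics/c3.png

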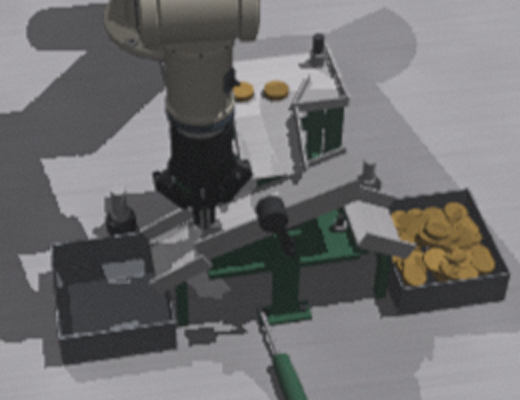

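The gate now leans to the empty pan's side and both blanks are still on the deck. I retract upward and move behind blank A, with the tool turned to face the mouth.

```bash
python3 -m inch '[[0,0,0,0,0,-1,1],[0,0,0,0,0,-1,1],[0,0,0,0,0,-1,1],[0,0,0,0,0,-1,1],[0,0,0,0,0,-1,1],[0,0,0,0,0,-1,1],[0,0,0,0,0,-1,1]]'; python3 -m inch '[[0,0,0,-0.888,-0.66,0,1],[0,0,0,-0.888,-0.66,0,1],[0,0,0,-0.888,-0.66,0,1],[0,0,0,-0.888,-0.66,0,1],[0,0,0,-0.888,-0.66,0,1],[0,0,0,-0.888,-0.66,0,1],[0,0,0,-0.888,-0.66,0,1],[0,0,0,-0.888,-0.66,0,1]]'; python3 -m inch '[[0,0,0.03,0,0,0,1],[0,0,0.03,0,0,0,1],[0,0,0.03,0,0,0,1],[0,0,0,0,0,0.8,1],[0,0,0,0,0,0.8,1],[0,0,0,0,0,0,1]]'; python3 -c "
from h import *
shot('scene','scene4')
a=cv2.imread('pics/scene4.png')[130:330,200:460]
cv2.imwrite('pics/c4.png',cv2.resize(a,None,fx=3,fy=3,interpolation=cv2.INTER_CUBIC))"
```

```text
clock: 4.5
eef_pos: [662.4, -22.3, 332.7]
tcp_rot: [3.142, -0.001, 0.045]
contact_force: [-0.1, 0.2, 0.1]
opening: 0.002
grasp_force: 0.0
clock: 5.17
eef_pos: [478.1, 102.2, 331.4]
tcp_rot: [-3.141, -0.001, 0.045]
contact_force: [0.3, 0.3, 0.4]
opening: -0.002
grasp_force: 0.0
clock: 5.67
eef_pos: [477.5, 101.3, 288.3]
tcp_rot: [3.14, 0.004, -0.238]
contact_force: [-0.5, 0.3, -0.8]
opening: -0.001
grasp_force: 0.0
```

View pics/c4.png

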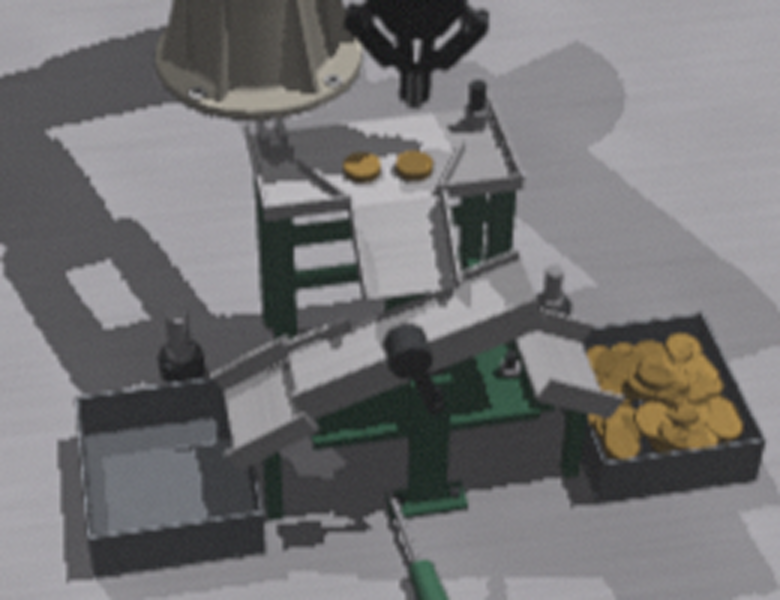

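The gate rests on the empty side, and the shut fingers (crop (413,85)) are behind blank A (413,165). I lower them and push.

```bash
python3 -m inch '[[0,0,0,0,0,0.7,1],[0,0,0,0,0,0.5,1],[0,0,0,0,0,0.24,1],[0,0,0,0,0,0,1]]'; python3 -m inch '[[0,0,0,0.3,0,0,1],[0,0,0,0.3,0,0,1],[0,0,0,0.3,0,0,1],[0,0,0,0.3,0,0,1],[0,0,0,0.3,0,0,1]]'; python3 -m inch '[[0,0,0,0.3,0,0,1],[0,0,0,0.3,0,0,1],[0,0,0,0.3,0,0,1],[0,0,0,0.3,0,0,1],[0,0,0,0,0,0,1]]'; python3 -c "
from h import *
shot('scene','scene5')
a=cv2.imread('pics/scene5.png')[130:330,200:460]
cv2.imwrite('pics/c5.png',cv2.resize(a,None,fx=3,fy=3,interpolation=cv2.INTER_CUBIC))"
```

```text
clock: 6.05
eef_pos: [479.0, 101.6, 254.7]
tcp_rot: [3.141, 0.001, -0.238]
contact_force: [0.3, 0.2, -0.5]
opening: 0.004
grasp_force: 0.0
clock: 6.47
eef_pos: [516.9, 92.6, 255.3]
tcp_rot: [-3.141, -0.001, -0.238]
contact_force: [-0.1, 0.0, 0.4]
opening: -0.002
grasp_force: 0.4
clock: 6.88
eef_pos: [546.2, 85.4, 254.7]
tcp_rot: [-3.141, -0.001, -0.238]
contact_force: [-0.2, -0.5, 0.1]
opening: 0.004
grasp_force: 0.0
```

View pics/c5.png

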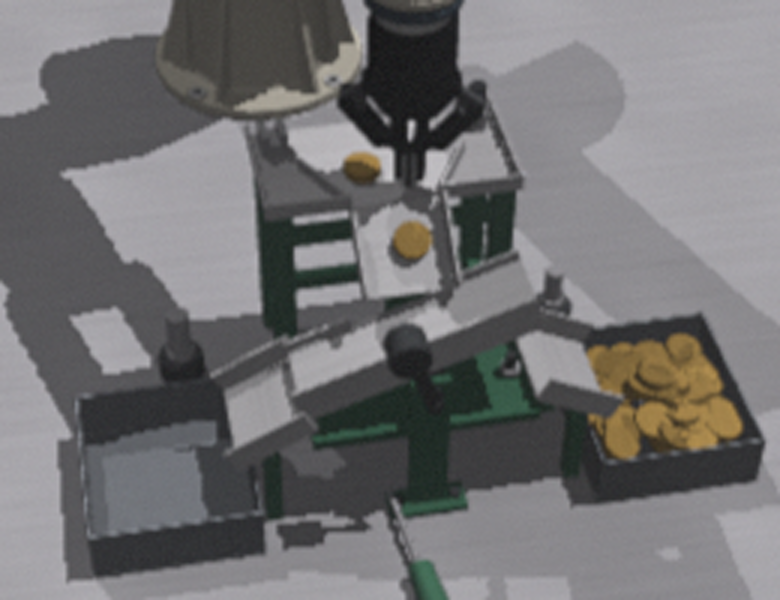

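Blank A is on the feed chute at crop (411,240). Blank B is still at (361,166). I withdraw and go behind B.

```bash
python3 -m inch '[[0,0,0,-1,0,0,1],[0,0,0,0,0,-0.8,1],[0,0,0,0,0,-0.8,1],[0,0,0,-0.424,0.87,0,1],[0,0,0,-0.424,0.87,0,1],[0,0,0,-0.424,0.87,0,1],[0,0,-0.038,0,0,0,1],[0,0,-0.038,0,0,0,1]]'; python3 -m inch '[[0,0,-0.038,0,0,0,1],[0,0,-0.038,0,0,0,1],[0,0,0,0,0,0,1]]'; python3 -c "
from h import *
shot('scene','scene6')
a=cv2.imread('pics/scene6.png')[130:330,200:460]
cv2.imwrite('pics/c6.png',cv2.resize(a,None,fx=3,fy=3,interpolation=cv2.INTER_CUBIC))"
```

```text
clock: 7.6
eef_pos: [473.0, 34.9, 294.9]
tcp_rot: [3.142, 0.0, 0.005]
contact_force: [0.4, -0.1, 0.5]
opening: 0.001
grasp_force: 0.0
clock: 7.85
eef_pos: [473.8, 35.7, 294.8]
tcp_rot: [-3.142, 0.0, 0.245]
contact_force: [-0.3, -0.9, -0.0]
opening: 0.002
grasp_force: 0.0
```

View pics/c6.png

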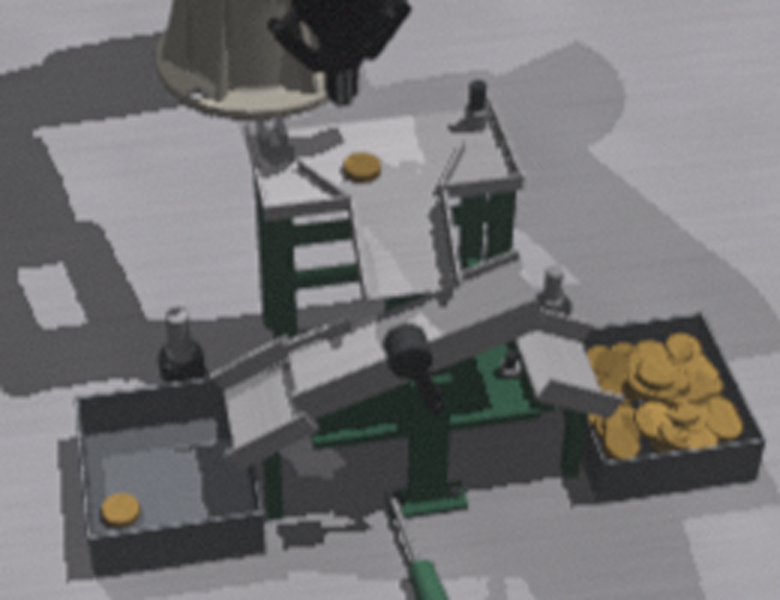

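Blank A already lies in the empty pan at crop (121,509), and the fingers are behind B. I push B the same way.

```bash
python3 -m inch '[[0,0,0,0,0,0.8,1],[0,0,0,0,0,0.6,1],[0,0,0,0,0,0.2,1],[0,0,0,0,0,0,1]]'; python3 -m inch '[[0,0,0,0.3,0,0,1],[0,0,0,0.3,0,0,1],[0,0,0,0.3,0,0,1],[0,0,0,0.3,0,0,1],[0,0,0,0.3,0,0,1]]'; python3 -m inch '[[0,0,0,0.3,0,0,1],[0,0,0,0.3,0,0,1],[0,0,0,0.3,0,0,1],[0,0,0,0.3,0,0,1],[0,0,0,0.15,0,0,1],[0,0,0,0,0,0,1]]'; python3 -m inch '[[0,0,0,-1,0,0,1],[0,0,0,0,0,-0.8,1],[0,0,0,0,0,-0.8,1],[0,0,0,0,0,-0.8,1],[0,0,0,0,0,0,1],[0,0,0,0,0,0,1],[0,0,0,0,0,0,1],[0,0,0,0,0,0,1]]'; python3 -c "
from h import *
shot('scene','scene7')
a=cv2.imread('pics/scene7.png')[130:330,200:460]
cv2.imwrite('pics/c7.png',cv2.resize(a,None,fx=3,fy=3,interpolation=cv2.INTER_CUBIC))"
```

```text
clock: 8.23
eef_pos: [473.2, 35.7, 253.6]
tcp_rot: [-3.141, 0.003, 0.237]
contact_force: [-0.6, -0.3, -0.8]
opening: 0.0
grasp_force: 0.0
clock: 8.65
eef_pos: [511.9, 44.9, 255.3]
tcp_rot: [3.141, -0.001, 0.239]
contact_force: [-1.2, 0.4, 1.1]
opening: -0.005
grasp_force: 0.4
clock: 9.15
eef_pos: [544.2, 52.8, 254.6]
tcp_rot: [3.142, -0.0, 0.24]
contact_force: [0.3, -0.3, -0.6]
opening: 0.003
grasp_force: 0.0
clock: 9.82
eef_pos: [518.4, 46.6, 313.7]
tcp_rot: [-3.141, 0.002, 0.24]
contact_force: [-0.1, 0.2, 0.8]
opening: -0.001
grasp_force: 0.0
```

View pics/c7.png

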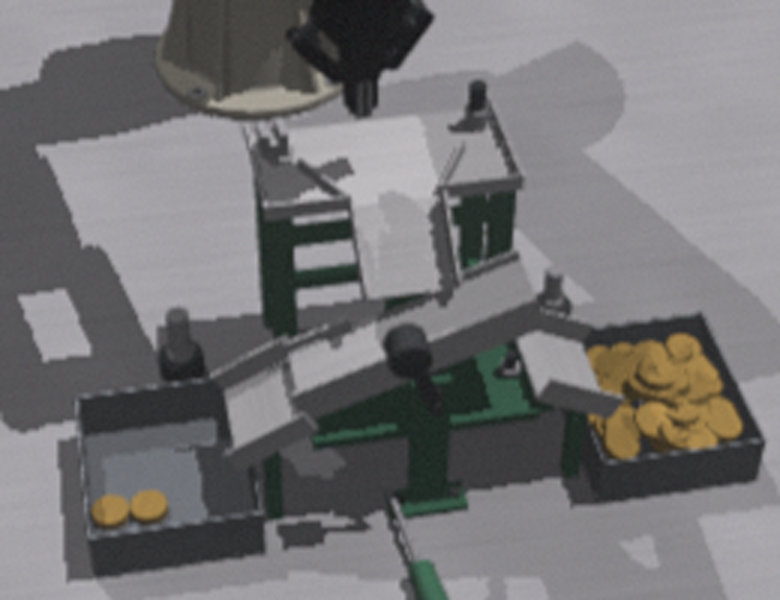

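Both blanks lie in the empty pan at crop (110,510) and (149,506), and the gate is still on its stop. I let them settle briefly and hand in.

```bash
python3 -m inch '[[0,0,0,0,0,0,1],[0,0,0,0,0,0,1],[0,0,0,0,0,0,1],[0,0,0,0,0,0,1],[0,0,0,0,0,0,1],[0,0,0,0,0,0,1],[0,0,0,0,0,0,1],[0,0,0,0,0,0,1]]'; python3 -c "
from h import *
d=shot('scene','scene8')
for u,v in((110,510),(149,506)): print(world(d,200+u/3,130+v/3).round(1))
print(r.sign_off())"
```

```text
clock: 10.53
eef_pos: [519.1, 46.7, 314.8]
tcp_rot: [3.142, -0.0, 0.24]
contact_force: [-0.0, 0.6, 0.1]
opening: 0.001
grasp_force: 0.0
[ 692.4 -201.8   11.8]
[ 689.8 -167.4    8.2]
the job is handed in; nothing more can be done
None
```

The gate was rocked onto the empty-pan side, both blanks were pushed down the chute and lie flat in the empty pan, and the job was handed in at about 10.6 s; no verdict was returned.

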